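# Fetch the shaker caddy out of the supply cupboard's door rack

## Task

In the storeroom, swing the small grey cupboard's door wide open (to roughly a right angle) by its handle, then take the shaker caddy by its centre grip, lift it straight up out of the rack on the inside of the door to about 10 cm above where it stood, and finish while still holding it there, steady and level, touching nothing but your gripper. Keep both shakers standing in the caddy, never let it tip, leave the door open, and do not disturb the other things on the bench.

Things in the scene. Friction and masses are not known exactly. Their poses are not given: they have to be found in the camera images.
- cupboard: Fixed low cupboard of grey painted sheet, 240 mm deep (its x), 210 mm wide (its y), 225 mm high, closed roof, walls 12 mm. Origin at the centre of its underside, on the bench. Its front (the door side) faces its own -x (roughly world -y); the hinge is at its -y end, far from the robot, the handle at its +y end, near the robot.
- cup_door (a joint): Door angle in rad: 0 closed (as it starts), growing as it opens, stop at 1.75; it turns counter-clockwise seen from above. Panel 210 mm wide, 12 mm thick, top edge 222 mm above the bench. Light friction (about 0.08 N m): it stays where it is left. The caddy's rack is fixed to its inner face and swings out with it.
- door_hinge (a point): Point on the door's upright hinge axis, 203 mm above the bench: 126 mm from the cupboard's origin along its -x and 105 mm along its -y. Its axes turn with the door: +y runs along the panel from the hinge to the handle end, -x points out of the door's outer face; with the door closed they are parallel to the cupboard's.
- door_handle (a point): Grip point of the door handle, an upright round steel bar 12 mm thick, 185 mm from the hinge along the panel and 35 mm off its outer face (41 mm from the hinge axis, towards the door's -x). The bar's top end is at 224 mm above the bench, this point at 203 mm; pinch it from above, fingers on either side along the panel. Axes as for door_hinge.
- caddy: Open steel caddy, tray 56 mm (its x) by 120 mm (its y), walls 35 mm high, 0.3 kg. Origin at the centre of its underside, z up. A post at its centre ends in a black grip, 26 mm along x, 16 mm along y, 82 to 125 mm above the origin: pinch it across the 16 mm (along y, which runs along the door panel), at about 104 mm. With the door shut it is inside, under the roof.
- rack (a point): Middle of the floor of the steel rack on the door's inner face, where the caddy stands, 75 mm above the bench: 102.5 mm from the hinge axis along the panel, 43.5 mm to its inner side (37.5 mm off the panel). Rack inside about 75 by 136 mm, rails 25 mm high. Axes as for door_hinge.
- shaker_a: Glass shaker with steel cap, 40 mm wide, 65 mm high, about 90 g (how full it is varies), loose in the caddy's pocket 32.5 mm from the post towards the caddy's -y. Origin at the centre of its underside, which is 3 mm above the caddy's underside.
- shaker_b: The same kind of shaker in the pocket towards the caddy's +y.
- lid_stack: Bystander: stack of white lids, 96 mm wide, 40 mm high, lying on the cupboard's roof towards the back. Origin at the centre of its underside.
- carton: Bystander: cardboard carton 140 x 110 x 90 mm. Origin at the centre of its underside.
- cup_stack: Bystander: upright stack of white cups, 82 mm wide, 142 mm high. Origin at the centre of its underside.
- steel_pot: Bystander: open steel pot, 110 mm wide, 75 mm high. Origin at the centre of its underside.
- spray_bottle: Bystander: white plastic bottle, 68 mm wide, 190 mm high. Origin at the centre of its underside.
- tape_roll: Bystander: roll of tape lying flat, 70 mm wide, 45 mm high. Origin at the centre of its underside.
- napkin_box: Bystander: cardboard box 120 x 100 x 50 mm. Origin at the centre of its underside.

How it is judged:
By the outcome, as a careful person would: the job done as asked, in the order asked, and still so for the second after the job is handed in, while the arm keeps its last pose, push and grip.
It also fails if it takes over 51 s, if anything falls off the work surface, if the arm or the gripper's body presses on something with over 40 N, if the wrist force passes 120 N, or if a joint passes its speed limit or range.

## Robot

A 6-joint arm with a two-finger parallel gripper is mounted at the origin on the work surface. World frame = base frame: x ahead of the robot, y to its left, z up, the work surface at z = 0. Lengths are in m, angles in rad, forces in N, time in s.
With the tool pointing down it reaches from about 0.25 to 0.775 m from the base axis. Payload 4 kg.
Tool frame: the origin (TCP) lies at the very end of the fingers, on their centre line; the grasp point (between the pads) lies 19 mm behind it; x points along the fingers, y is the direction in which the jaws open and shut, and the axes are right-handed (so a half turn about x gives the same grasp; the last joint's range is limited). The gripper opens to 94 mm and grips with 3 to 60 N. Pads are 16 mm wide; open, the fingers measure 119 mm over their backs; the gripper's body (75 mm by 177 mm) begins 78 mm behind the grasp point.
Start: joints at [-1.303, 0.087, 1.371, -0, 1.684, -0.103], TCP at [0.199, -0.513, 0.206] pointing down, gripper open.
Joint ranges: [-3.1, 3.1], [-0.76, 2.03], [0.27, 2.55], [-1.08, 4.22], [0.17, 2.65], [-2.57, 2.57]. Speed limits (rad/s): [2.79, 2.79, 3.14, 3.14, 3.14, 3.14].

## Interface

Orientations are given as [roll, pitch, yaw] about the fixed x, y, z axes, in that order (R = Rz(yaw) Ry(pitch) Rx(roll)).
In Python, from bench import robot gives the robot as it stands.
- The arm moves only by the tool carry_out, never from a script. Its argument "targets" is a list of rows, each a list of 5 numbers: the closure, from 0 (fully open) to 1 (shut), then the shift along the tool's x, y, z in cm, then the turn about the tool's x in degrees. In form: [[fingers, tx, ty, tz, turn], ...]. A call has 1 to 20 rows; each row shifts and turns the commanded pose from where the row before left it, along the tool's axes as they then stand; what a row does not reach is not made up. A row lasts 1/10 s, in which the tool goes at most 50 mm and 8.59 degrees, less where a joint would pass 70% of its speed; a pose out of reach is approached as far as the arm can. A call is refused whole if a number of a shift passes 5 or a number of a turn 8.59, either way. A call with a gripper value outside its range is refused whole. The fingers move at their own pace and stop on an object; the grip force is fixed at half the most. Time passes only in rows, so rows that do not move let the fingers close. It gives the time, the measured TCP pose, the force and the opening at its end, in the units of the state.
- robot.get_obs(): the state, without advancing time (a new reading comes with each control period).
- robot.snapshot(name): name is "scene" or "top" or "wrist"; returns a dict with "image" (420x560x3 uint8, red, green, blue), "camera_matrix" (3x3 intrinsics, pixels), "pose" (4x4, takes a point from camera to world coordinates). Camera axes: x right, y up, looking along -z (the intrinsics and any distortion apply to the point x, -y, -z); pixel columns grow to the right and rows downward; lengths in m; the calibration is good to about 2 mm. A picture is of the moment at which its call begins. There is no depth.
- robot.close_job(): hands the job in, once; it reports no verdict.
The state is a dict: "time": time; "joint_positions": joint angles; "qvel": joint speeds; "joint_torque": joint torques, N m; "tool_pos": TCP position; "ee_rot": TCP orientation; "wrist_force": force on the tool from outside, world axes, zero at the start; "wrist_torque": the same for the moment, N m; "width": finger opening in m.
Only numpy, scipy, OpenCV 4.12 (cv2) and the standard library are available. Lean on these libraries where they do the work, as an engineer would, in place of code of your own. Each camera call takes 0.05 s, during which the arm holds its last target. There are 200 camera calls.

## Working session

There is one attempt and no reset: what is moved stays moved. The work goes in short steps, Python scripts to look and compute and a tool call to move; the robot and the scene stay as the last step left them, time stands still between calls to the robot, and variables do not carry over. Pictures are saved under pics/ and viewed, about 8 in all and at most 12, crops included, and the job is handed in when it is done.

Besides the shell and the picture viewer there is one more tool, called as name([rows], argument=value, ...), one row to a line, values as JSON. carry_out: Moves the arm, as the interface text tells. Its arguments: {"type":"object","properties":{"targets":{"type":"array","items":{"type":"array","items":{"type":"number"}}}},"required":["targets"]}

```bash
mkdir -p pics
python3 - <<'E'
from bench import robot
import cv2,numpy as np
np.set_printoptions(precision=4,suppress=True)
o=robot.get_obs(); print(o)
ims=[]
for n in ["scene","top"]:
    s=robot.snapshot(n); cv2.imwrite(f"pics/{n}0.png",s["image"][...,::-1]); print(n,s["camera_matrix"],s["pose"],s.keys())
    np.savez(f"{n}0.npz",**{k:s[k] for k in("image","camera_matrix","pose")})
E
```

```text
{'time': 0.0, 'joint_positions': array([-1.3031,  0.088 ,  1.3722, -0.    ,  1.6836, -0.1031]), 'qvel': array([ 0.0007,  0.0003, -0.0011, -0.0003,  0.0009, -0.0001]), 'joint_torque': array([  0.0009, -34.0187, -30.2427,   0.0719,   0.033 ,  -0.0002]), 'tool_pos': array([ 0.1992, -0.5121,  0.2043]), 'ee_rot': array([-1.6677,  1.5686,  1.8447]), 'wrist_force': array([ 0.6337,  0.1937, -0.9009]), 'wrist_torque': array([ 0.0305, -0.0189,  0.0061]), 'width': 0.09391898032811959}
scene [[503.2175   0.     275.7458]
 [  0.     503.2175 204.7114]
 [  0.       0.       1.    ]] [[-0.9224  0.3593 -0.1414  0.3956]
 [-0.386  -0.8685  0.3109  0.3605]
 [-0.0111  0.3414  0.9398  1.2279]
 [ 0.      0.      0.      1.    ]] dict_keys(['image', 'camera_matrix', 'pose'])
top [[502.4015   0.     276.9772]
 [  0.     502.4015 201.0019]
 [  0.       0.       1.    ]] [[ 0.0044  0.9888 -0.1491  0.3248]
 [-0.9998  0.0074  0.0195  0.0366]
 [ 0.0204  0.149   0.9886  1.5922]
 [ 0.      0.      0.      1.    ]] dict_keys(['image', 'camera_matrix', 'pose'])
```

View pics/scene0.png

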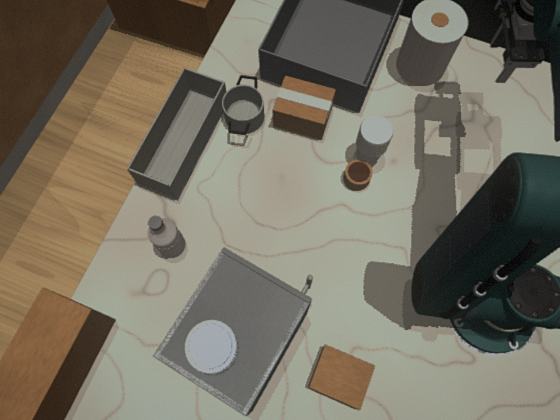

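View pics/top0.png

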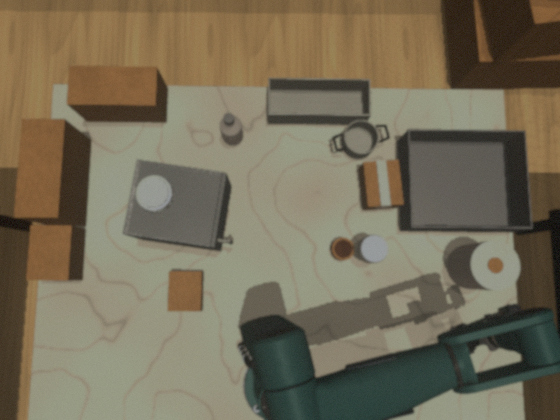

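The scene view shows the cupboard roof around (235,330) with the handle at (308,283). The top view shows the roof around (177,205) and the handle at (230,240). I'll zoom in on both.

Run:
```python
import cv2,numpy as np
a=np.load("top0.npz")["image"][145:265,110:250,::-1]; b=np.load("scene0.npz")["image"][240:420,145:335,::-1]
A=cv2.resize(a,None,fx=3,fy=3,interpolation=cv2.INTER_CUBIC);B=cv2.resize(b,None,fx=2,fy=2,interpolation=cv2.INTER_CUBIC)
c=np.zeros((370,800,3),np.uint8);c[:360,:420]=A;c[:360,420:]=B
cv2.imwrite("pics/crop0.png",cv2.convertScaleAbs(c,alpha=1.5))
```

```text
(no output)
```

View pics/crop0.png

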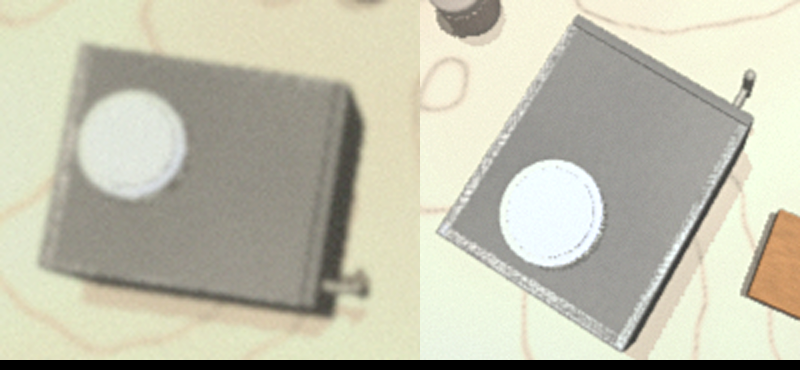

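The crop shows all four roof and door corners clearly in both views, plus the handle tops: top view at (362,282) in the crop, scene view at (748,76).

```bash
cat > h.py <<'E'
import numpy as np
np.set_printoptions(precision=4,suppress=True)
def ray(s,u,v):
    K,P=s["camera_matrix"],s["pose"]
    d=np.linalg.solve(K,[u,v,1.]); return P[:3,3],P[:3,:3]@[d[0],-d[1],-d[2]]
def plane(s,u,v,z):
    c,d=ray(s,u,v); return c+d*(z-c[2])/d[2]
def tri(r):
    A=0;b=0
    for c,d in r:
        d=d/np.linalg.norm(d);M=np.eye(3)-np.outer(d,d);A=A+M;b=b+M@c
    return np.linalg.solve(A,b)
E
python3 - <<'E'
from h import *
T=np.load("top0.npz");S=np.load("scene0.npz")
pts={"back_far":(137.3,160,154,356.5,.225),"back_near":(123.3,234.3,247.5,414.5,.225),"door_far":(225.7,173.7,222,248.5,.222),"door_near":(216,247.7,310.5,300.5,.222),"handle":(230.7,239,309,278,.222)}
for k,(a,b,c,d,z) in pts.items():
    print(k,plane(T,a,b,z),plane(S,c,d,z),"tri",tri([ray(T,a,b),ray(S,c,d)]))
for n,u,v in [("spray",225,135),("carton",0,0)]: pass
E
```

```text
back_far [0.643  0.3972 0.225 ] [0.6427 0.4034 0.225 ] tri [0.6495 0.4045 0.1973]
back_near [0.4367 0.4255 0.225 ] [0.4359 0.428  0.225 ] tri [0.4369 0.4286 0.2145]
door_far [0.607  0.1522 0.222 ] [0.6124 0.1589 0.222 ] tri [0.6145 0.1543 0.1992]
door_near [0.4021 0.1745 0.222 ] [0.405  0.1882 0.222 ] tri [0.4052 0.1796 0.1713]
handle [0.4259 0.1351 0.222 ] [0.4242 0.1473 0.222 ] tri [0.4271 0.1383 0.1812]
```

carry_out([
  [0,-1.9,0,0,-7.7],
  [0,-1.9,0,0,-7.7],
  [0,-1.9,0,0,-7.7],
  [0,-1.9,0,0,-7.7],
  [0,-1.9,0,0,-7.7],
  [0,-1.9,0,0,-7.7],
  [0,-1.9,0,0,-7.7],
  [0,-1.9,0,0,-7.7],
])

```text
time: 0.9
tool_pos: [0.1992, -0.5124, 0.3576]
ee_rot: [-2.724, 1.57, 1.869]
wrist_force: [0.2, -0.7, -0.5]
width: 0.094
```

carry_out([
  [0,0,0.7,-3.4,0],
  [0,0,0.7,-3.4,0],
  [0,0,0.7,-3.4,0],
  [0,0,0.7,-3.4,0],
  [0,0,0.7,-3.4,0],
  [0,0,0.7,-3.4,0],
  [0,0,0.7,-3.4,0],
  [0,0,0.7,-3.4,0],
  [0,0,0.7,-3.4,0],
  [0,0,0.7,-3.4,0],
  [0,0,0.7,-3.4,0],
  [0,0,0.7,-3.4,0],
  [0,0,0.7,-3.4,0],
  [0,0,0.7,-3.4,0],
  [0,0,0.7,-3.4,0],
  [0,0,0.7,-3.4,0],
  [0,0,0.7,-3.4,0],
  [0,0,0.7,-3.4,0],
  [0,0,0,0,0],
  [0,0,0,0,0],
])

```text
time: 2.9
tool_pos: [0.4003, 0.0792, 0.3568]
ee_rot: [-1.056, 1.569, -2.75]
wrist_force: [-0.2, -0.0, -0.5]
width: 0.094
```

Run:
```python
from bench import robot
from h import *
import cv2
s=robot.snapshot("wrist"); np.savez("w1.npz",**s); cv2.imwrite("pics/w1.png",s["image"][...,::-1])
o=robot.get_obs(); print(o["tool_pos"],o["ee_rot"],o["joint_positions"],s["pose"],s["camera_matrix"])
T=np.load("top0.npz");S=np.load("scene0.npz")
print("spray",plane(T,231,118,.19),plane(S,155,222,.19),plane(T,232,132,.1),plane(S,172,245,.02))
```

```text
[0.4003 0.0786 0.3571] [-0.8376  1.5697 -2.5331] [ 0.0552 -0.2067  1.3497 -0.0007  1.9996  0.1796] [[ 0.9924  0.1194  0.0305  0.4091]
 [-0.1232  0.9638  0.2365  0.1466]
 [-0.0012 -0.2385  0.9711  0.5353]
 [ 0.      0.      0.      1.    ]] [[324.4149   0.     275.077 ]
 [  0.     324.4149 209.3258]
 [  0.       0.       1.    ]]
spray [0.7778 0.1429 0.19  ] [0.7789 0.1544 0.19  ] [0.7625 0.1458 0.1   ] [0.7748 0.1579 0.02  ]
```

View pics/w1.png

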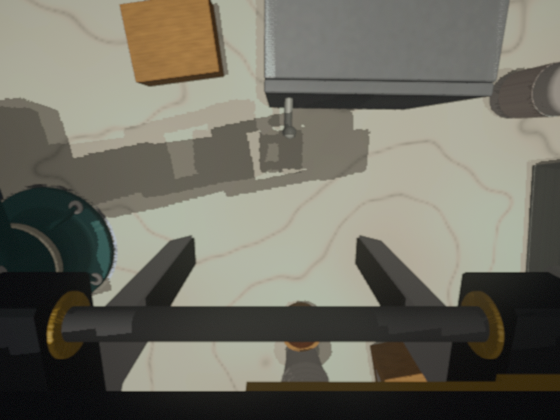

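In the wrist view, the door's outer top edge runs from about (268,94) to (491,81) and the handle's top is near (289,132).

Run:
```python
from h import *
import cv2
W=np.load("w1.npz")
for n,u,v,z in [("handle",289,132,.224),("near",268,94,.222),("far",491,81,.222),("gapnear",268,80,.222)]: print(n,plane(W,u,v,z))
c=W["image"][65:150,255:330,::-1]; d=W["image"][65:150,440:510,::-1]
cv2.imwrite("pics/w1c.png",cv2.resize(np.hstack([c,d]),None,fx=5,fy=5,interpolation=cv2.INTER_CUBIC))
```

```text
handle [0.4214 0.1429 0.224 ]
near [0.4062 0.1789 0.222 ]
far [0.6081 0.165  0.222 ]
gapnear [0.4078 0.1908 0.222 ]
```

View pics/w1c.png

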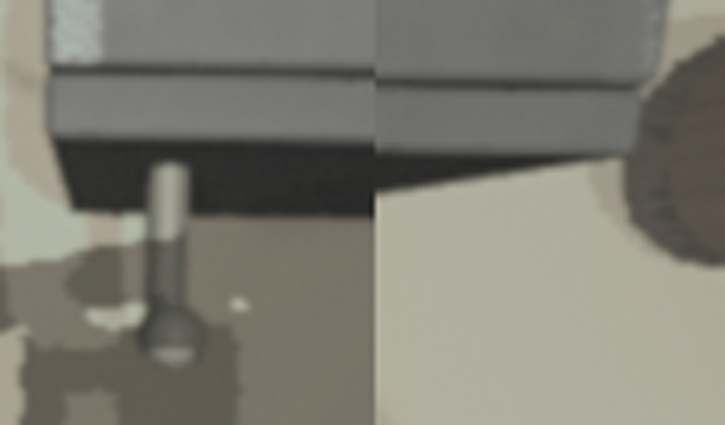

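Run:
```python
from h import *
W=np.load("w1.npz")
P=lambda u,v,z:plane(W,u,v,z)[:2]
h=P(289.6,132.5,.224);n=P(265,92.4,.222);f=P(491,95.4,.222);gn=P(265,78.6,.222);gf=P(492,82.6,.222)
print(h,n,f,gn,gf)
print("w",np.linalg.norm(n-f),np.linalg.norm(gn-gf),"ang",[np.degrees(np.arctan2(*(a-b)[::-1])) for a,b in((n,f),(gn,gf))])
a=np.radians(172.6) 
for ang in (172.2,172.6,173.2):
  a=np.radians(ang);ey=np.array([np.cos(a),np.sin(a)]);ex=np.array([ey[1],-ey[0]])
  print(ang,"hinge from handle",h-.185*ey+.041*ex,"from corners",(f+n)/2-.105*ey+.006*ex)
```

```text
[0.4219 0.1424] [0.4037 0.1806] [0.6085 0.1525] [0.4052 0.1923] [0.609  0.1635]
w 0.20672510237668884 0.20581072726702654 ang [np.float64(172.194154620445), np.float64(171.96514399098177)]
172.2 hinge from handle [0.6108 0.1579] from corners [0.6109 0.1582]
172.6 hinge from handle [0.6106 0.1592] from corners [0.611 0.159]
173.2 hinge from handle [0.6105 0.1612] from corners [0.6111 0.1601]
```

carry_out([
  [0,0,0.45,-2.2,0],
  [0,0,0.45,-2.2,0],
  [0,0,0.45,-2.2,0],
  [0,2.5,0,0,0],
  [0,2.5,0,0,0],
  [0,2.5,0,0,0],
  [0,2.5,0,0,0],
  [0,2.5,0,0,0],
  [0,2.5,0,0,0],
  [0,2.3,0,0,0],
  [0,0,0,0,0],
  [0,0,0,0,0],
])

```text
time: 4.15
tool_pos: [0.4222, 0.1417, 0.1849]
ee_rot: [0.209, 1.571, -1.488]
wrist_force: [-0.4, 0.3, 1.1]
width: 0.0941
```

carry_out([
  [0.5,0,0,0,0],
  [0.8,0,0,0,0],
  [1,0,0,0,0],
  [1,0,0,0,0],
  [1,0,0,0,0],
  [1,0,0,0,0],
  [1,0,0,0,0],
  [1,0,0,0,0],
  [1,0,0,0,0],
  [1,0,0,0,0],
])

```text
time: 5.15
tool_pos: [0.4221, 0.1427, 0.1844]
ee_rot: [-0.701, 1.571, -2.397]
wrist_force: [-0.1, -0.7, -0.3]
width: 0.0177
```

carry_out([
  [1,0,0,0,0],
  [1,0,0.1,0.4,-1.25],
  [1,0,0.19,0.805,-2.5],
  [1,0,0.19,0.805,-2.5],
  [1,0,0.19,0.805,-2.5],
  [1,0,0.19,0.805,-2.5],
])

```text
time: 5.75
tool_pos: [0.4287, 0.106, 0.1844]
ee_rot: [-1.874, 1.57, 2.912]
wrist_force: [-0.1, -0.1, 0.8]
width: 0.0115
```

carry_out([
  [1,0,0.19,0.805,-2.5],
  [1,0,0.19,0.805,-2.5],
  [1,0,0.19,0.805,-2.5],
  [1,0,0.19,0.805,-2.5],
  [1,0,0.19,0.805,-2.5],
  [1,0,0.19,0.805,-2.5],
  [1,0,0.19,0.805,-2.5],
  [1,0,0.19,0.805,-2.5],
  [1,0,0.19,0.805,-2.5],
  [1,0,0.19,0.805,-2.5],
  [1,0,0.19,0.805,-2.5],
  [1,0,0.19,0.805,-2.5],
])

```text
time: 6.95
tool_pos: [0.4797, 0.0219, 0.1844]
ee_rot: [-2.022, 1.57, -2.996]
wrist_force: [-0.3, -0.3, 1.1]
width: 0.0114
```

```bash
cat >> h.py <<'E'
H=np.array([.6108,.1583])
def state():
    from bench import robot
    o=robot.get_obs();p=o["tool_pos"];r=o["ee_rot"]
    ya=(np.degrees(r[2]-r[0])+90+180)%360-180
    d=p[:2]-H;th=np.degrees(np.arctan2(d[1],d[0]))%360-172.3-np.degrees(np.arctan2(.041,.185))
    print(o["time"],p,"yang",ya,"rad",np.hypot(*d),"door if held",th,"F",o["wrist_force"],"w",o["width"],"q6",o["joint_positions"][5]); return o
E
python3 -c "from h import *;state()"
```

```text
6.95 [0.4797 0.0219 0.1844] yang 34.19273877135646 rad 0.18923926179625514 door if held 41.334101982059664 F [-0.3375 -0.3023  1.0891] w 0.011423536119897047 q6 -0.6692563829282414
```

carry_out([
  [1,0,0.19,0.805,-2.5],
  [1,0,0.19,0.805,-2.5],
  [1,0,0.19,0.805,-2.5],
  [1,0,0.19,0.805,-2.5],
  [1,0,0.19,0.805,-2.5],
  [1,0,0.19,0.805,-2.5],
  [1,0,0.19,0.805,-2.5],
  [1,0,0.19,0.805,-2.5],
  [1,0,0.19,0.805,-2.5],
  [1,0,0.19,0.805,-2.5],
  [1,0,0.19,0.805,-2.5],
  [1,0,0.19,0.805,-2.5],
  [1,0,0.19,0.805,-2.5],
  [1,0,0.19,0.805,-2.5],
  [1,0,0.19,0.805,-2.5],
  [1,0,0.19,0.805,-2.5],
  [1,0,0.19,0.805,-2.5],
  [1,0,0.19,0.805,-2.5],
  [1,0,0.1,0.4,-1.25],
  [1,0,0,0,0],
])

```text
time: 8.95
tool_pos: [0.6195, -0.0306, 0.1845]
ee_rot: [-0.384, 1.57, -0.553]
wrist_force: [-0.3, -0.5, 0.3]
width: 0.0116
```

carry_out([
  [1,0,0,0,0],
  [0,0,0,0,0],
  [0,0,0,0,0],
  [0,0,0,0,0],
  [0,0,0,0,0],
  [0,0,0,0,0],
  [0,0,0,0,0],
  [0,0,0,0,0],
])

```text
time: 9.75
tool_pos: [0.619, -0.0304, 0.1845]
ee_rot: [-1.02, 1.571, -1.188]
wrist_force: [0.2, -0.4, 0.5]
width: 0.0637
```

```bash
python3 -c "from h import *;state()"
```

```text
9.75 [ 0.619  -0.0304  0.1845] yang 80.34561916538956 rad 0.1889060570767595 door if held 87.68406937318123 F [ 0.1884 -0.3912  0.5183] w 0.06367180148457989 q6 -1.54285207370036
```

carry_out([
  [0,0,0,0,0],
  [0,-1,0,0,0],
  [0,-2.5,0,0,0],
  [0,-2.5,0,0,0],
  [0,-2.5,0,0,0],
  [0,-2.5,0,0,0],
  [0,-2.5,0,0,0],
  [0,-2.5,0,0,0],
  [0,-1,0,0,0],
  [0,0,2,-0.6,0],
  [0,0,2,-0.6,0],
  [0,0,2,-0.6,0],
  [0,0,2,-0.6,0],
  [0,0,0,0,0],
  [0,0,0,0,0],
])

```text
time: 11.25
tool_pos: [0.6087, 0.0524, 0.3543]
ee_rot: [-1.843, 1.57, -2.011]
wrist_force: [-0.1, -0.2, 0.2]
width: 0.0937
```

Run:
```python
from h import *
from bench import robot
import cv2
o=state()
w=robot.snapshot("wrist"); np.savez("w2.npz",**w)
s=robot.snapshot("scene"); np.savez("s2.npz",**s)
c=np.zeros((420,760,3),np.uint8); c[:,:560]=w["image"];c[:300,560:]=s["image"][120:420,150:350]
cv2.imwrite("pics/w2.png",c[...,::-1])
```

```text
11.25 [0.6087 0.0524 0.3543] yang 80.37590291619154 rad 0.10596350535454088 door if held 84.06385900795767 F [-0.0681 -0.2303  0.1891] w 0.09365038502857041 q6 -1.4097172017321775
```

View pics/w2.png

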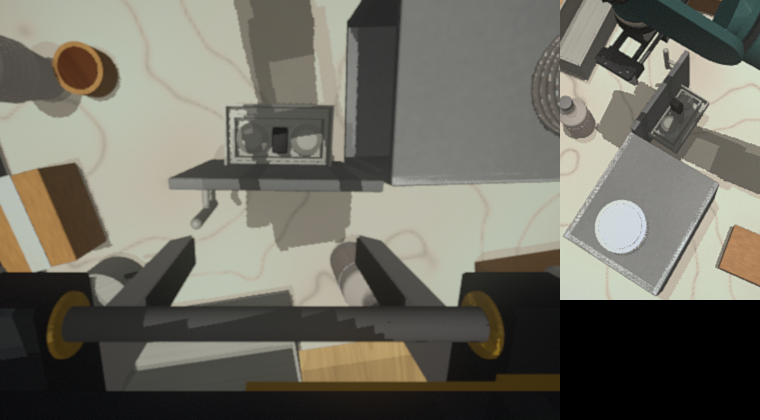

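The door is open at roughly a right angle, with the caddy in its rack, the black grip near (280,140) and both shakers standing. I'll zoom in on the grip.

Run:
```python
from h import *
import cv2
W=np.load("w2.npz")
im=W["image"];c=im[95:205,215:345,::-1]
cv2.imwrite("pics/w2c.png",cv2.convertScaleAbs(cv2.resize(c,None,fx=6,fy=6,interpolation=cv2.INTER_CUBIC)[:600],alpha=1.6,beta=15))
g=cv2.cvtColor(im,cv2.COLOR_RGB2GRAY)[110:165,262:298]
for t in (25,32,40):
    m=(g<t).astype(np.uint8);n,l,st,ce=cv2.connectedComponentsWithStats(m)
    k=1+st[1:,4].argmax();print(t,st[k]+[262,110,0,0,0],ce[k]+[262,110])
for u,v,z in [(384,188,.222),(169,189,.222),(196,223,.224)]: print(plane(W,u,v,z))
```

```text
Traceback (most recent call last):
ValueError: attempt to get argmax of an empty sequence
```

View pics/w2c.png

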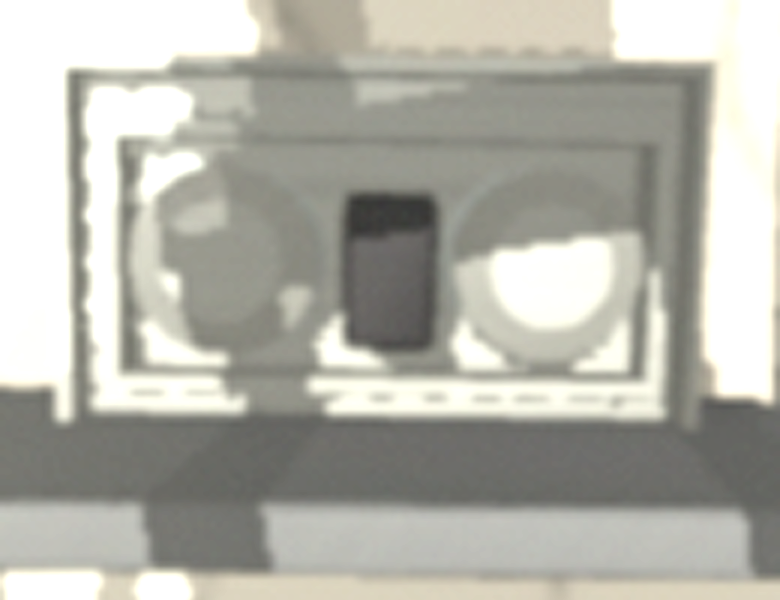

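Run:
```python
from h import *
W=np.load("w2.npz");S=np.load("s2.npz")
P=lambda u,v,z:plane(W,215+u/6,95+v/6,z)
print(W["pose"][:3,3])
g=P(391,272,.2);print("grip",g, "corners",[P(*q,.2)[:2] for q in((345,193),(437,193),(345,352),(437,352))])
# panel top edges
a=plane(W,169,179,.222);b=plane(W,384,180,.222);print(a,b,np.degrees(np.arctan2(*(b-a)[1::-1])))
for i,j in (((66,70),(712,66)),((120,145),(655,145)),((120,375),(640,375))):
    p,q=P(*i,.1),P(*j,.1);print("dir",np.degrees(np.arctan2(*(q-p)[1::-1])),np.linalg.norm(p-q))
print("top of handle",plane(W,196,223,.224))
```

```text
[0.5412 0.0631 0.5327]
grip [0.552  0.0662 0.2   ] corners [array([0.5381, 0.0608]), array([0.5407, 0.0758]), array([0.5638, 0.0564]), array([0.5664, 0.0717])]
[ 0.5693 -0.0457  0.222 ] [0.605  0.1586 0.222 ] 80.08825692908135
dir 80.68597812811524 0.1371916422507109
dir 80.34865827512314 0.11464886426080027
dir 80.35360724900382 0.11453620564048053
top of handle [ 0.6163 -0.0293  0.224 ]
```

carry_out([
  [0,0,0.1,-1.4,0],
  [0,0,0.1,-1.5,0],
  [0,0,0.1,-1.5,0],
  [0,0,0.1,-1.4,0],
  [0,0,0,0,0],
  [0,2,0,0,0],
  [0,2,0,0,0],
  [0,2,0,0,0],
  [0,2,0,0,0],
  [0,2,0,0,0],
  [0,2,0,0,0],
  [0,2,0,0,0],
  [0,2,0,0,0],
  [0,2,0,0,0],
  [0,1.4,0,0,0],
  [0,0,0,0,0],
  [0,0,0,0,0],
])

```text
time: 13.05
tool_pos: [0.5527, 0.0657, 0.1607]
ee_rot: [-0.573, 1.571, -0.742]
wrist_force: [0.3, 0.0, 1.2]
width: 0.094
```

```bash
python3 -c "from h import *;state()"
```

```text
13.05 [0.5527 0.0657 0.1607] yang 80.31471098027879 rad 0.10931447632656487 door if held 53.075769443744505 F [0.3197 0.0262 1.1704] w 0.0939716299264624 q6 -1.385151822902498
```

carry_out([
  [0.5,0,0,0,0],
  [0.7,0,0,0,0],
  [0.75,0,0,0,0],
  [0.75,0,0,0,0],
  [0.75,0,0,0,0],
  [0.75,0,0,0,0],
  [0.75,0,0,0,0],
  [0.75,0,0,0,0],
  [0.75,0,0,0,0],
  [0.8,0,0,0,0],
  [1,0,0,0,0],
  [1,0,0,0,0],
  [1,0,0,0,0],
  [1,0,0,0,0],
  [1,0,0,0,0],
  [1,0,0,0,0],
])

```text
time: 14.65
tool_pos: [0.5522, 0.0662, 0.1604]
ee_rot: [2.279, 1.571, 2.111]
wrist_force: [-0.7, 1.1, -0.6]
width: 0.0159
```

```bash
python3 -c "from h import *;state()"
```

```text
14.65 [0.5522 0.0662 0.1604] yang 80.3542431673568 rad 0.10914470232662232 door if held 52.71481672064384 F [-0.6658  1.0865 -0.5708] w 0.015859867604495138 q6 -1.3851012562293978
```

Gripped at 15.9 mm. Next is a slow straight lift.

carry_out([
  [1,-0.2,0,0,0],
  [1,-0.4,0,0,0],
  [1,-0.6,0,0,0],
  [1,-0.6,0,0,0],
  [1,-0.6,0,0,0],
  [1,-0.6,0,0,0],
  [1,-0.6,0,0,0],
  [1,-0.6,0,0,0],
  [1,-0.6,0,0,0],
  [1,-0.6,0,0,0],
  [1,-0.6,0,0,0],
  [1,-0.6,0,0,0],
  [1,-0.6,0,0,0],
  [1,-0.6,0,0,0],
  [1,-0.6,0,0,0],
  [1,-0.6,0,0,0],
  [1,-0.6,0,0,0],
  [1,-0.5,0,0,0],
  [1,-0.3,0,0,0],
  [1,0,0,0,0],
])

```text
time: 16.65
tool_pos: [0.5525, 0.0661, 0.2651]
ee_rot: [0.093, 1.57, -0.076]
wrist_force: [-0.4, 0.3, -5.5]
width: 0.0161
```

carry_out([
  [1,0,0,0,0],
  [1,0,0,0,0],
  [1,0,0,0,0],
  [1,0,0,0,0],
  [1,0,0,0,0],
])

```text
time: 17.15
tool_pos: [0.5522, 0.0661, 0.2643]
ee_rot: [-2.631, 1.571, -2.799]
wrist_force: [-0.9, -0.3, -4.6]
width: 0.0158
```

Run:
```python
from h import *
from bench import robot
import cv2
o=state();print(o["wrist_torque"],o["qvel"])
w=robot.snapshot("wrist")["image"];s=robot.snapshot("scene")["image"];t=robot.snapshot("top")["image"]
c=np.zeros((600,800,3),np.uint8)
c[:420,:560]=w; c[:300,560:]=cv2.resize(s[150:325,200:340],(240,300)); c[300:600,560:]=cv2.resize(t[130:330,110:270],(240,300))
cv2.imwrite("pics/w3.png",c[...,::-1])
```

```text
17.15 [0.5522 0.0661 0.2643] yang 80.34692207813731 rad 0.1092615365053729 door if held 52.754827871625466 F [-0.9113 -0.3324 -4.5602] w 0.01576860968360874 q6 -1.3851027277286339
[ 0.0368 -0.1349 -0.064 ] [ 0.0014 -0.0022  0.0001 -0.0009  0.0003 -0.0002]
```

View pics/w3.png

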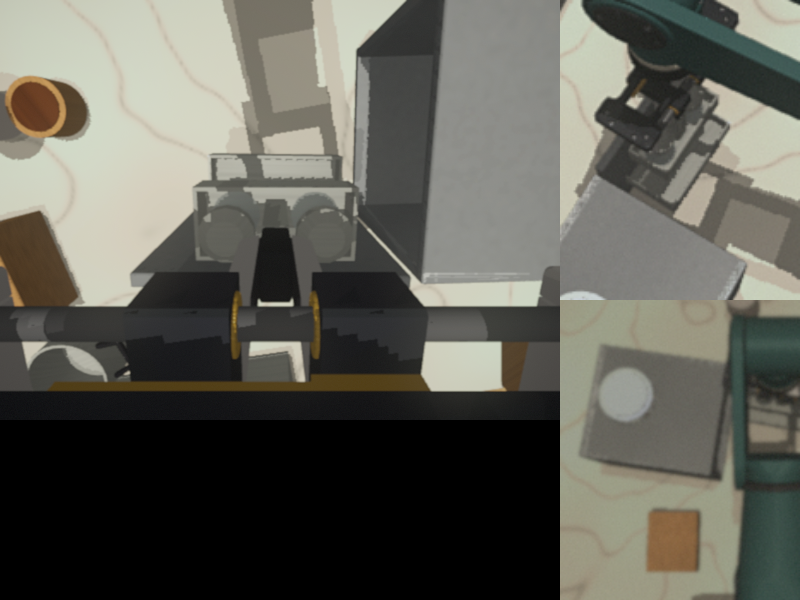

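The caddy hangs level, clear of the rack and panel, with both shakers standing at about (228,230) and (325,230). The door is still open.

```bash
python3 -c "
from bench import robot
print(robot.close_job())"
```

```text
the job is handed in; nothing more can be done
None
```

The cupboard door is open and the gripper is holding the shaker caddy, lifted straight up about 10.4 cm from where it stood in the rack. I handed the job in at about 17 s.

- **Door:** I pulled it open by its handle to about 88° and left it there. The last wrist picture still shows it open.
- **Caddy:** It hangs level and clear of the rack. I worked out the gap to the door panel as about 9 mm from the given sizes; I did not measure it.
- **Grip:** The fingers are closed to 15.8 mm on the 16 mm grip. The arm was steady, and the load on the wrist was about 4.6 N, which fits the caddy plus two shakers.
- **Shakers and other things:** Both shakers are standing. The lid stack and carton are in place, and I saw nothing disturbed, but I did not measure the other items again.

One early check disagreed: the scene and top cameras differed by up to 14 mm in y for the door and handle. A close wrist-camera view settled it: the hinge position worked out from the handle and from the door corners agreed to within about 1 mm. No later check failed.

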